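# Unlock the display case and hold the key turned

## Robot

A 6-joint arm with a two-finger parallel gripper is mounted at the origin on a cart in front of the work surface, level with it; the furniture and walls round the work are solid. World frame = base frame: x ahead of the robot, y to its left, z up, the work surface at z = 0. Lengths are in m, angles in rad, forces in N, time in s.
With the tool pointing down it reaches from about 0.325 to 0.925 m from the base axis. Payload 3.1 kg.
Tool frame: the origin (TCP) lies at the very end of the fingers, on their centre line; the grasp point (between the pads) lies 19 mm behind it; z points along the fingers, y is the direction in which the jaws open and shut (so a half turn about z gives the same grasp; the last joint's range is limited). The gripper opens to 85 mm and grips with 20 to 120 N. Pads are 22 mm wide; open, the fingers measure 114 mm over their backs; the gripper's body (76 mm by 85 mm) begins 54 mm behind the grasp point. The pads swing forward as they close: fully open they stand 13 mm farther back than shut.
Start: joints at [1.018, 0.217, 1.613, -0, 1.311, -0.112], TCP at [0.267, 0.565, 0.231] pointing down, gripper open.
Joint ranges: [-2.75, 2.75], [-0.78, 2.1], [0.31, 2.55], [-1.13, 4.27], [0.13, 2.63], [-2.58, 2.58]. Speed limits (rad/s): [2.79, 2.79, 3.14, 3.14, 3.14, 3.14].

## Interface

Orientations are given as a unit quaternion [w, x, y, z].
In Python, from rig import arm gives the robot as it stands. Calls block until the motion is done:
- arm.move_to(position, orientation): joint-space move of the TCP to a pose.
- arm.move_l(position, attitude=None, vel=0.15): straight line of the TCP; attitude=None keeps the orientation; vel is the mean speed in m/s.
- arm.goto_joints(angles): joint-space move.
- arm.grip(opening, f_grip=None): opening from 0.0 (shut) to 1.0 (fully open); f_grip is the grip in N (None keeps the last); returns when the fingers have stopped.
- arm.sleep(seconds).
- arm.inverse_kinematics(position, orientation): joint angles nearest the present ones, or None.
- arm.sense(): the state.
- arm.capture(name): name is "scene" or "top"; returns a dict with "img" (400x640x3 uint8, blue, green, red), "fov_y" (degrees; the focal length in pixels is half the picture's height over the tangent of half this angle, whatever the lens; pixels are square), "cx", "cy" (the principal point, pixels), "pose" (4x4, takes a point from camera to world coordinates). Camera axes: x right, y up, looking along -z (the intrinsics and any distortion apply to the point x, -y, -z); pixel columns grow to the right and rows downward; lengths in m; the calibration is good to about 2 mm. A picture is of the moment at which its call begins. There is no depth.
A pose or a line that the arm cannot do raises arm.MotionError and nothing moves.
- arm.sign_off(): hands the job in, once; it reports no verdict.
Trained networks look in the newest picture that a camera, given by its name, has taken for a name from the list of things; names that differ only in an ending like _2 or _b are one class to them, and where a whole thing is asked for, a point or a joint stands for the part that bears it (a point fixed in the world has none). Each returns a list of dicts, best first, with "confidence" (0 to 1); they miss things now and then, are a little off and sometimes report something else, mostly with a low value. They report only what shows in the picture. A call takes as long as a camera call. They do not tell look-alikes from the thing itself.
- arm.masks_of(camera, query): "mask" (400x640 bool, what is visible of it) and "extent" ([centre column, centre row, width, height] in pixels, round what is visible of it).
The state is a dict: "t": time; "joint_positions": joint angles; "qvel": joint speeds; "joint_torque": joint torques, N m; "tcp_pos": TCP position; "tcp_rot": TCP orientation; "ft_force": force on the tool from outside, world axes, zero at the start; "torque": the same for the moment, N m; "width": opening from 0.0 (shut) to 1.0 (fully open).
Only numpy, scipy, OpenCV 4.12 (cv2) and the standard library are available. Lean on these libraries where they do the work, as an engineer would, in place of code of your own. Each camera call takes 0.05 s, during which the arm holds its last target. There are 200 camera calls.

## Task

Take the square-headed key from the wooden key stand, push it fully home in the lock on the front ledge of the display case past the sticky pins, and only then turn it a quarter turn clockwise. The lock springs back, so finish while still gripping the key and holding it turned, so that I can lift the lid. Leave the round-headed key in the stand and do not disturb the two stones and the gem jar.

Things in the scene. Friction and masses are not known exactly. Their poses are not given: they have to be found in the camera images.
- square_key: Steel key (47 g) with a rectangular head. Origin at the blade's tip, z up the key to the head, x along its broad way, y its thickness. Blade 12 (x) x 5 mm, tapering to 5.6 x 2.8 in the last 5 mm. Shoulder 18 x 9 mm, underside at z = 26 mm. Head 30 (x) x 9 mm, from z = 30 to 62: grip it along y. Starts upright in the stand, tip 6 mm above the table. Same when turned half round.
- round_key: Steel key with a round head (32 mm across, 9 mm thick), otherwise like the square-headed one, origin and axes likewise; it stays upright in the other slot of the stand. Which key is in which slot varies.
- key_stand: Fixed wooden block, 44 (x) x 124 (y) x 32 mm high, origin at the centre of its underside. Two slots in its top at y = -32 and +32 mm, 14 mm along y, 7 mm along x; each key stands in one, its shoulder on the block's top and its x axis along the block's y.
- lock_face (a point): Fixed point: centre of the keyway's mouth, level with plug face and ledge, 60 mm above the table. z up, x to the case's back, y to its left. The unturned keyway is 13.6 mm along y, 6.6 along x: the key goes straight down, its x along this y (either way round), until the shoulder rests on the face, tip 26 mm down. A ring round the plug, inside 25, outside 38 mm wide, stands 1.2 mm proud.
- case: Fixed black display case with a clear lid over a card of stones, 190 (x) x 180 (y) x 60 (z) mm, origin at the centre of its underside, x to its back. The ledge with the lock is the front 55 mm of its top; the lock's axis is upright, 67.5 mm in front of the origin. Lid and ledge are level to 1 mm.
- plug (a joint): Turn of the lock plug, rad: 0 unturned, grows clockwise seen from above to a stop at 1.57. A spring turns it back (0.02 N m at 0, 0.07 at the stop). The key has about 0.14 rad of play in the keyway, so it must turn that much further than the plug. Two sprung pins, 11 and 19 mm down the keyway, resist the key with 5 to 15 N; rocking it a few degrees helps if it sticks.
- stone: Bystander: polished palm stone, 48 x 35 x 24 mm, beyond the stand, origin at the centre of its underside.
- jar: Bystander: round gem jar, 33 mm across, 22 mm high, beyond the stand and left of the stone, origin at the centre of its underside.
- big_stone: Bystander: polished palm stone, 48 x 48 x 20 mm, right of the case, origin at the centre of its underside.
Things that resemble listed ones, but are neither listed nor needed, are in the scene too. What is meant by the key_stand is not white, and is the larger of those in its own colour.

How it is judged:
On the way, in this order (a step that is already met when the one before it is completed fails the run):
1. the square-headed key is lifted clear of the stand (z of square_key in the frame of key_stand above 0.036 m and contact force between the fingers and square_key above 1 N), for 0.1 s.
2. the key is fully home in the lock, which is not yet turned (z of square_key in the frame of lock_face below -0.0235 m and horizontal distance between square_key and lock_face below 0.004 m and value of joint plug below 0.3 rad), for 0.1 s.
At the end, for the whole second after the job is handed in: The square-headed key is home in the lock (its shoulder within 2.5 mm of the face, centred within 4 mm, upright within 0.12 rad), the plug is held more than 1.25 rad clockwise, the fingers grip the key, and the round-headed key stands in its slot (value of joint plug above 1.25 rad and z of square_key in the frame of lock_face below -0.0235 m and horizontal distance between square_key and lock_face below 0.004 m and angle between square_key's own z axis and vertical below 0.12 rad and contact force between the fingers and square_key above 2 N and z of round_key in the frame of key_stand below 0.012 m and angle between round_key's own z axis and vertical below 0.15 rad); the arm keeps its last pose, push and grip.
It fails at once if the lock is turned before the key is home (value of joint plug above 0.4 rad and z of square_key in the frame of lock_face above -0.021 m).
It fails at once if the round-headed key is taken from its slot (distance of round_key from where it was at the start of the episode above 0.015 m).
It fails at once if a stone or the jar is disturbed (distance of any of stone, jar, big_stone from where it was at the start of the episode above 0.02 m).
It also fails if it takes over 48 s, if anything falls off the work surface, if the arm or the gripper's body presses on something with over 40 N, if the wrist force passes 120 N, or if a joint passes its speed limit or range.

## Working session

There is one attempt and no reset: what is moved stays moved. The work goes in short steps, each a Python script; the robot and the scene stay as the last script left them, time stands still between calls to the robot, and variables do not carry over. Pictures are saved under pics/ and viewed, about 8 in all and at most 12, crops included, and the job is handed in when it is done.

```bash
ls; mkdir -p pics; python3 - <<'E'
from rig import arm
import cv2,numpy as np
for c in("scene","top"):
    d=arm.capture(c); cv2.imwrite(f"pics/{c}0.png",d["img"])
    print(c,d["fov_y"],d["cx"],d["cy"],[k for k in d]); print(np.round(d["pose"],4).tolist())
    for q in("square_key","round_key","key_stand","case","lock_face","plug","stone","jar","big_stone"):
        try: print(q,[(round(r["confidence"],2),[round(float(v),1) for v in r["extent"]]) for r in arm.masks_of(c,q)])
        except Exception as e: print(q,e)
s=arm.sense(); print(s["t"],s["tcp_pos"],s["tcp_rot"],s["width"])
E
```

```text
pics
scene 51.3943712210256 330.250306229411 204.08118304725247 ['img', 'fov_y', 'cx', 'cy', 'pose']
[[0.8059, 0.403, -0.4338, 0.0986], [-0.5918, 0.5259, -0.6109, -0.8227], [-0.018, 0.7491, 0.6623, 0.7221], [0.0, 0.0, 0.0, 1.0]]
square_key [(0.57, [260.8, 163.8, 12.2, 11.4])]
round_key []
key_stand [(0.94, [272.0, 176.5, 43.2, 23.0]), (0.56, [235.9, 194.6, 27.0, 28.9])]
case [(0.69, [339.4, 216.9, 103.3, 90.7])]
lock_face [(0.66, [339.0, 217.8, 105.7, 89.5]), (0.41, [271.0, 178.1, 47.0, 27.2])]
plug [(0.25, [280.0, 171.7, 13.6, 13.3])]
stone [(0.62, [327.9, 166.1, 23.8, 15.4])]
jar [(0.39, [262.8, 162.5, 14.1, 12.4])]
big_stone [(0.61, [412.9, 292.2, 19.4, 17.9])]
top 54.27876098464683 314.0379159962692 205.05971503966987 ['img', 'fov_y', 'cx', 'cy', 'pose']
[[0.0266, 0.9985, -0.0487, 0.4681], [-0.9996, 0.0265, -0.003, -0.1869], [-0.0017, 0.0488, 0.9988, 1.1861], [0.0, 0.0, 0.0, 1.0]]
square_key [(0.69, [331.6, 198.5, 64.5, 70.4]), (0.48, [233.2, 214.1, 8.2, 6.1])]
round_key [(0.54, [252.1, 207.1, 3.6, 1.1]), (0.29, [264.5, 158.9, 13.7, 15.9])]
key_stand [(0.84, [243.8, 211.2, 41.0, 28.2]), (0.81, [404.2, 256.1, 41.5, 39.7]), (0.63, [249.0, 250.4, 32.3, 16.5])]
case []
lock_face [(0.74, [329.8, 196.9, 64.7, 68.4]), (0.63, [244.2, 211.6, 40.3, 26.7])]
plug [(0.65, [329.8, 224.1, 12.4, 6.9])]
stone [(0.69, [265.9, 157.8, 11.1, 17.5])]
jar []
big_stone [(0.68, [416.8, 201.9, 12.3, 21.0]), (0.55, [263.8, 159.6, 9.8, 15.3])]
1.0 [0.26662644 0.56529508 0.23134016] [1.21681655e-07 2.18592608e-01 9.75816208e-01 2.40746855e-05] 0.9992989401958211
```

```bash
python3 - <<'E'
import cv2,numpy as np
a=cv2.imread("pics/scene0.png");b=cv2.imread("pics/top0.png")
cv2.imwrite("pics/top0c.png",cv2.resize(b[120:320,180:450],None,fx=2.96,fy=2.96,interpolation=cv2.INTER_CUBIC))
cv2.imwrite("pics/scene0c.png",cv2.resize(a[130:320,200:450],None,fx=3.15,fy=3.15,interpolation=cv2.INTER_CUBIC))
E
```

```text
(no output)
```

View pics/top0c.png

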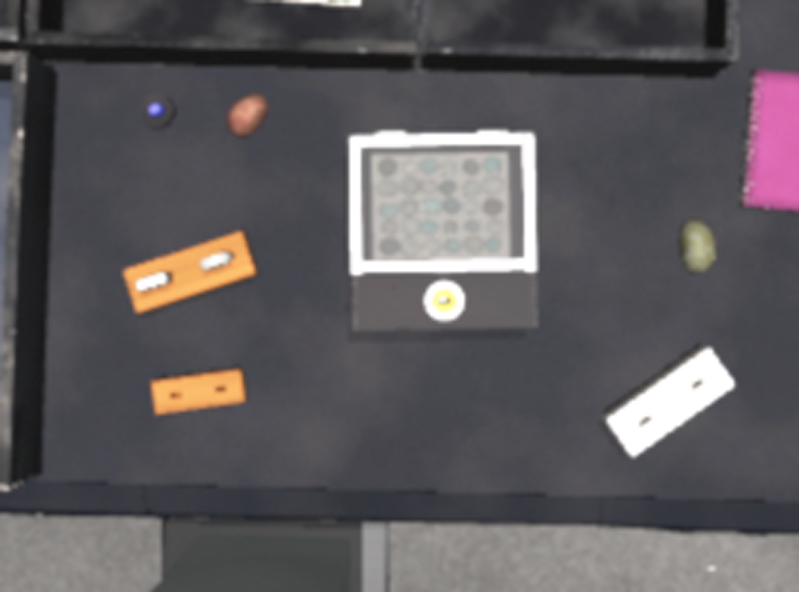

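View pics/scene0c.png

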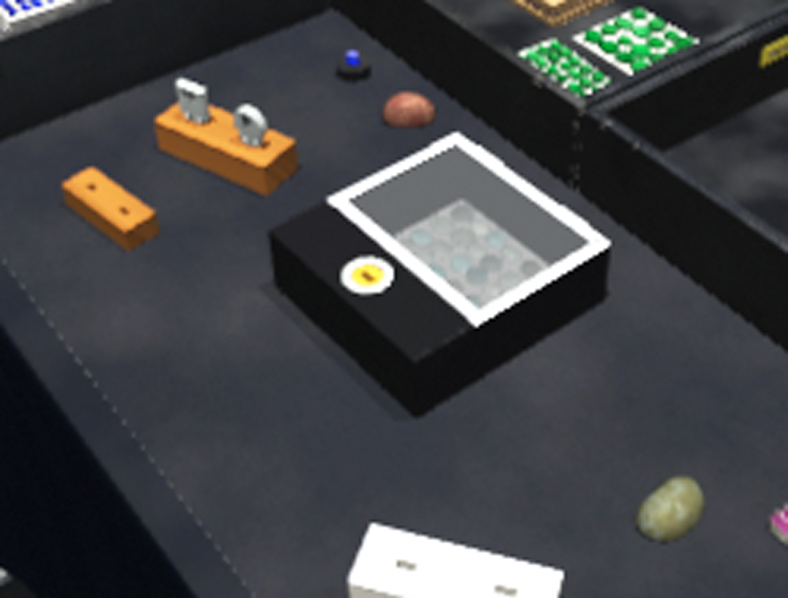

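Candidates for key_stand (top picture): orange block at (244,211) holding both keys, orange block at (247,252), which is smaller and empty, and white block at (406,256). The first fits, being non-white and the larger of the orange ones. The square-headed key is in its left slot: in the top picture near (231,214), and in the enlarged scene crop the rectangular head is at crop (190,100) and the round one at crop (250,125). Lock plug: top about (330,221). Next I measure by fitting models in both views.

```bash
cat > h.py <<'E'
import cv2,numpy as np
from scipy.optimize import minimize
from rig import arm
def proj(d,P):
    p=(np.atleast_2d(P)-d["pose"][:3,3])@d["pose"][:3,:3]; f=200/np.tan(np.radians(d["fov_y"]/2))
    return np.c_[d["cx"]+f*p[:,0]/-p[:,2], d["cy"]-f*p[:,1]/-p[:,2]]
def tri(ds,uvs):
    r=minimize(lambda P:sum(((proj(d,P)[0]-u)**2).sum() for d,u in zip(ds,uvs)),[.5,0,.05],method="Nelder-Mead",options=dict(xatol=1e-6,fatol=1e-9,maxiter=2000))
    return r.x,r.fun**.5
S=8
def up(d,box): # box u0,v0,u1,v1 ; upsampled crop
    u0,v0,u1,v1=box
    return cv2.resize(d["img"][v0:v1,u0:u1],None,fx=S,fy=S,interpolation=cv2.INTER_CUBIC)
def topx(box,uv): return (np.asarray(uv)-box[:2]+.5)*S-.5
def frpx(box,p): return (np.asarray(p)+.5)/S-.5+box[:2]
def rot(yaw): c,s=np.cos(yaw),np.sin(yaw); return np.array([[c,-s,0],[s,c,0],[0,0,1]])
def hull(mask,box,big=True):
    cs,_=cv2.findContours(mask.astype(np.uint8),cv2.RETR_EXTERNAL,cv2.CHAIN_APPROX_NONE)
    return cv2.convexHull(max(cs,key=cv2.contourArea))
def iou(shape,h,pts):
    a=np.zeros(shape,np.uint8);b=a.copy();cv2.fillConvexPoly(a,h,1);cv2.fillConvexPoly(b,cv2.convexHull(np.round(pts).astype(np.int32)),1)
    return (a&b).sum()/(a|b).sum()
def fitmodel(items,pts,x0,free_z=False):
    # items: (d,box,hull)
    def cost(x):
        P=pts@rot(x[2]).T+[x[0],x[1],x[3] if free_z else 0]
        return -sum(iou(((b[3]-b[1])*S,(b[2]-b[0])*S),h,topx(b,proj(d,P))) for d,b,h in items)
    x0=np.array(list(x0)+([0] if free_z else []))
    sim=np.vstack([x0]+[x0+np.eye(len(x0))[i]*[.01,.01,.1,.01][i] for i in range(len(x0))])
    r=minimize(cost,x0,method="Nelder-Mead",options=dict(initial_simplex=sim,xatol=1e-5,fatol=1e-6))
    return r.x,-r.fun/len(items)
E
cat > m.py <<'E'
from h import *
D={c:arm.capture(c) for c in("scene","top")}
sb={"scene":(240,145,305,200),"top":(212,190,276,234)}
lb={"scene":(290,160,405,250),"top":(290,155,370,240)}
st=[];fr=[];cen={}
for c,d in D.items():
    b=sb[c];im=up(d,b);hsv=cv2.cvtColor(np.clip(im,0,255),cv2.COLOR_BGR2HSV)
    m=(hsv[...,0]<25)&(hsv[...,1]>110)&(hsv[...,2]>70)
    st.append((d,b,hull(m,b)))
    b=lb[c];im=up(d,b);hsv=cv2.cvtColor(im,cv2.COLOR_BGR2HSV)
    w=(hsv[...,1]<50)&(hsv[...,2]>140)
    fr.append((d,b,hull(w,b)))
    ring=((hsv[...,2]>140)&((hsv[...,1]<50)|((hsv[...,0]>20)&(hsv[...,0]<35)))).astype(np.uint8)
    n,_,stt,ct=cv2.connectedComponentsWithStats(ring)
    for i in range(1,n):
        if 3000<stt[i,4]: print(c,"blob",stt[i,:].tolist(),frpx(b,ct[i]).round(2))
    cs,_=cv2.findContours(ring,cv2.RETR_EXTERNAL,cv2.CHAIN_APPROX_NONE)
    cs=sorted(cs,key=cv2.contourArea)[-2:]
    e=cv2.fitEllipse(cs[0]); cen[c]=frpx(b,e[0]); print(c,"ring",cen[c],np.array(e[1])/S,e[2])
bx=np.array([[x,y,z] for x in(-.022,.022) for y in(-.062,.062) for z in(0,.032)])
lid=np.array([[x,y,.06] for x in(-.04,.095) for y in(-.09,.09)])
for its in(st,[st[0]],[st[1]]): print("stand",fitmodel(its,bx,(.45,.03,.2)))
print("stand z",fitmodel(st,bx,(.45,.03,.2),True))
for its in(fr,[fr[0]],[fr[1]]): print("case",fitmodel(its,lid,(.5,-.2,0)))
print("case z",fitmodel(fr,lid,(.5,-.2,0),True))
print("lock tri",tri(list(D.values()),[cen["scene"],cen["top"]]))
for c in D:
    r=minimize(lambda x:((proj(D[c],[x[0],x[1],.061])-cen[c])**2).sum(),[.45,-.2],method="Nelder-Mead",options=dict(xatol=1e-6,fatol=1e-9));print(c,r.x)
E
python3 m.py
```

```text
scene blob [110, 94, 722, 497, 114315] [349.   205.62]
scene blob [146, 410, 134, 97, 9892] [316.17 216.93]
scene ring [316.17542648 216.93840408] [11.84122181 16.804039  ] 86.85503387451172
top blob [60, 69, 515, 399, 177104] [328.66 188.39]
top blob [261, 473, 119, 119, 11021] [329.65 221.14]
top ring [329.647892   221.13569641] [14.6506176  14.74053288] 87.61163330078125
stand (array([0.50087678, 0.02601382, 0.3483233 ]), np.float64(0.9500289140191258))
stand (array([0.50120325, 0.02618003, 0.35189501]), np.float64(0.9531600547195622))
stand (array([0.50064379, 0.02584223, 0.35692604]), np.float64(0.9466910962788466))
stand z (array([0.50064668, 0.02554246, 0.35079862, 0.00087636]), np.float64(0.9509967968708246))
case (array([ 0.54681534, -0.22727024,  0.04230244]), np.float64(0.935740407837663))
case (array([ 0.54644151, -0.22761464,  0.04349162]), np.float64(0.9438737603772975))
case (array([ 0.54662587, -0.22702844,  0.04676539]), np.float64(0.9276698666001746))
case z (array([ 0.54378973, -0.2286517 ,  0.04035788,  0.00574691]), np.float64(0.9438330429289616))
lock tri (array([ 0.47822733, -0.22993367,  0.06183458]), np.float64(0.2189630263637357))
scene [ 0.47898471 -0.22934182]
top [ 0.47781475 -0.22971065]
```

```bash
cat >> h.py <<'E'
def down(psi):
    t=(psi+np.pi/2)/2; return [0,float(np.cos(t)),float(np.sin(t)),0]
SX,SY,SYAW=.5008,.0259,.350
KEY=np.array([SX-.032*np.sin(SYAW),SY+.032*np.cos(SYAW)])
LOCK=np.array([.4784,-.2297]); LYAW=.043
def st():
    s=arm.sense(); return "t%.2f"%s["t"],np.round(s["tcp_pos"],4),"F",np.round(s["ft_force"],1),"M",np.round(s["torque"],2),"w%.3f"%s["width"],"q",np.round(s["joint_positions"],2)
E
python3 - <<'E'
from h import *
# key head blobs vs. prediction
sb={"scene":(240,145,305,200),"top":(212,190,276,234)}
D={c:arm.capture(c) for c in sb}; C={}
for c,d in D.items():
    b=sb[c];im=up(d,b);hsv=cv2.cvtColor(im,cv2.COLOR_BGR2HSV)
    m=((hsv[...,1]<70)&(hsv[...,2]>110)).astype(np.uint8)
    n,_,s,ct=cv2.connectedComponentsWithStats(m)
    for i in range(1,n):
        if s[i,4]>800: print(c,frpx(b,ct[i]).round(2),s[i,4]/64,(s[i,2:4]/8).round(1))
    R=rot(SYAW)
    for y in(.032,-.032):
        P=np.array([[x,y+w,z] for x in(-.0045,.0045) for w in(-.015,.015) for z in(.036,.068)])@R.T+[SX,SY,0]
        print("  pred all/top",proj(d,P).mean(0).round(2),proj(d,P[1::2]).mean(0).round(2))
print(KEY)
s=arm.sense();p=s["tcp_pos"]
arm.move_l([p[0],p[1],.30]); arm.grip(.65,20)
arm.move_to([*KEY,.30],down(SYAW)); print(*st())
arm.move_l([*KEY,.12]); print(*st())
for c in("scene","top"):
    cv2.imwrite(f"pics/{c}1.png",arm.capture(c)["img"])
a=cv2.imread("pics/scene1.png")[100:220,200:340];b=cv2.imread("pics/top1.png")[150:270,180:320]
cv2.imwrite("pics/c1.png",cv2.resize(np.hstack([a,b]),None,fx=2.85,fy=2.85,interpolation=cv2.INTER_CUBIC))
E
```

```text
scene [260.7  161.13] 101.640625 [11.  14.5]
scene [279.14 168.87] 92.125 [11.6 13.5]
  pred all/top [260.66 161.49] [259.92 156.76]
  pred all/top [278.69 168.88] [278.1  164.11]
top [252.52 207.56] 39.5 [10.6  5.8]
top [231.15 214.62] 46.453125 [11.8  6.2]
  pred all/top [231.39 214.41] [230.22 214.27]
  pred all/top [252.31 207.42] [251.43 207.18]
[0.48982727 0.05595993]
t4.22 [0.4899 0.0567 0.3001] F [ 0.5 -0.4 -0.5] M [-0.01  0.02 -0.  ] w0.651 q [-0.03 -0.12  1.84  0.    1.43 -0.38]
t5.57 [0.4908 0.056  0.1211] F [-1.  -0.2  0.8] M [ 0.01 -0.    0.03] w0.647 q [-0.03  0.06  2.01 -0.    1.07 -0.38]
```

View pics/c1.png

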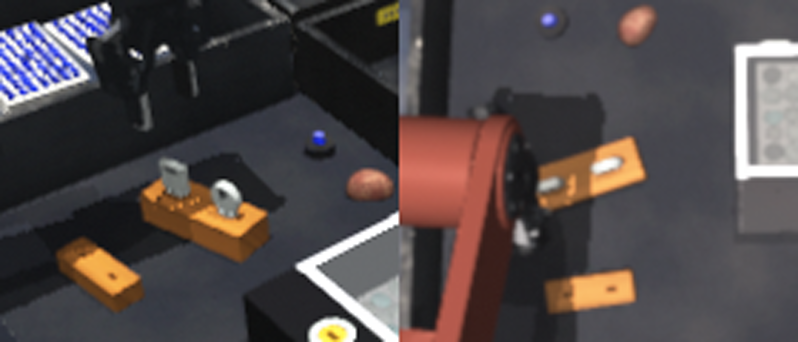

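```bash
python3 - <<'E'
from h import *
for c in("scene","top"):
    d=arm.capture(c); s=arm.sense(); R=rot(SYAW); ax=R[:,0]; p=s["tcp_pos"]
    print(c,"tips +x/-x (33mm) at z+8mm",[((proj(d,p+k*.033*ax+[0,0,.008])[0]-((200,100) if c=="scene" else (180,150)))*2.85+((0,0) if c=="scene" else (399,0))).round(0) for k in(1,-1)])
E
```

```text
scene tips +x/-x (33mm) at z+8mm [array([186.,  91.]), array([139., 124.])]
top tips +x/-x (33mm) at z+8mm [array([518., 148.]), array([539., 214.])]
```

The picture shows both fingertips straddling the square key: scene crop (145,125) and (190,90), against predictions of (139,124) and (186,91). I descend and grip softly.

```bash
python3 - <<'E'
from h import *
arm.move_l([*KEY,.0385],vel=.08); print(*st())
f0=arm.sense()["ft_force"]
arm.grip(.0,20); print(*st())
f=arm.sense()["ft_force"]-f0; R=rot(SYAW)
print("local force",(R.T@f).round(2))
for c in("scene",):
    cv2.imwrite(f"pics/{c}2.png",arm.capture(c)["img"])
a=cv2.imread("pics/scene2.png")[125:205,220:310]
cv2.imwrite("pics/c2.png",cv2.resize(a,None,fx=6,fy=6,interpolation=cv2.INTER_CUBIC))
E
```

```text
t6.93 [0.4905 0.0559 0.0391] F [ 0.2 -0.5  0.4] M [ 0.03  0.03 -0.02] w0.655 q [-0.03  0.2   2.04  0.    0.9  -0.38]
t7.41 [0.49   0.056  0.0388] F [-0.3  0.2  2. ] M [ 0.    0.06 -0.03] w0.099 q [-0.03  0.2   2.04 -0.    0.9  -0.38]
local force [-0.28  0.85  1.63]
```

View pics/c2.png

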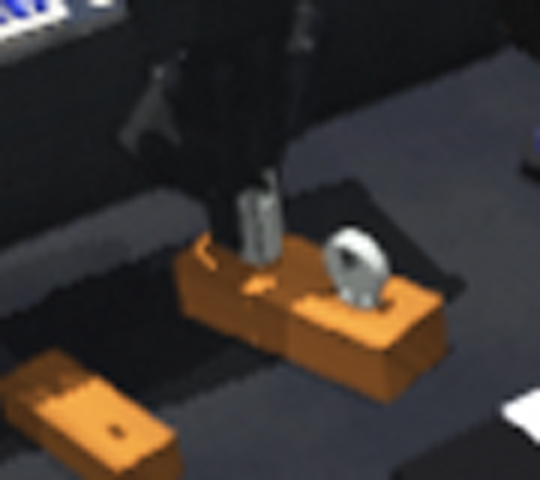

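```bash
python3 - <<'E'
from h import *
arm.grip(.0,100); print(*st())
arm.move_l([*KEY,.09],vel=.08); print(*st())
arm.move_l([*KEY,.16],vel=.15); 
arm.move_to([*LOCK,.16],down(LYAW)); 
arm.move_l([*LOCK,.115],vel=.1); arm.sleep(.3); print(*st())
for c in("scene","top"):
    cv2.imwrite(f"pics/{c}3.png",arm.capture(c)["img"])
    d=arm.capture(c); p=arm.sense()["tcp_pos"]
    print(c,"tip pred",proj(d,p-[0,0,.0328]).round(1),"lock",proj(d,[*LOCK,.06]).round(1),"head centre",proj(d,p+[0,0,.0132]).round(1))
a=cv2.imread("pics/scene3.png")[160:240,280:370];b=cv2.imread("pics/top3.png")[170:250,285:375]
cv2.imwrite("pics/c3.png",cv2.resize(np.hstack([a,b]),None,fx=4.4,fy=4.4,interpolation=cv2.INTER_CUBIC))
E
```

```text
t7.67 [0.4902 0.0559 0.039 ] F [-0.9 -0.6  5.6] M [-0.03  0.26 -0.09] w0.089 q [-0.03  0.2   2.04 -0.    0.9  -0.38]
t8.47 [0.4894 0.056  0.0897] F [ 0.2  0.5 -0.6] M [-0.   -0.03 -0.01] w0.091 q [-0.03  0.11  2.03  0.    1.   -0.38]
t11.08 [ 0.4789 -0.2301  0.1158] F [ 0.3  0.8 -0.9] M [ 0.04 -0.05  0.05] w0.083 q [-0.58  0.15  1.93  0.    1.06 -0.62]
scene tip pred [[315.8 210.2]] lock [[316.1 217.4]] head centre [[315.  194.9]]
top tip pred [[330.  220.8]] lock [[329.6 220.9]] head centre [[330.6 220.7]]
```

View pics/c3.png

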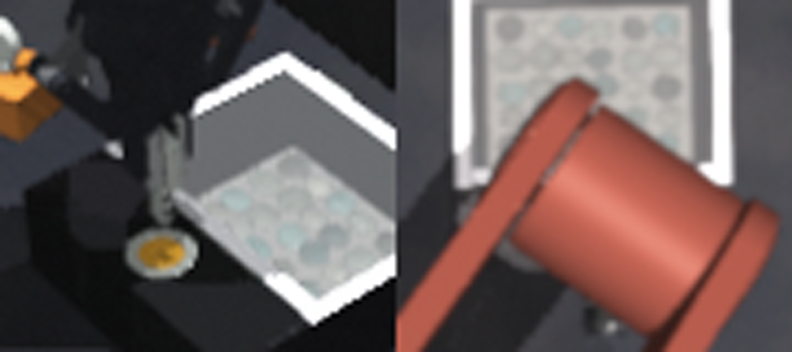

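Crop: the key hangs upright, its tip at scene (317,210), with the lock ring just below at (316,217). I measure the lateral offset of the key's centreline before descending.

```bash
python3 - <<'E'
from h import *
arm.move_l([*LOCK,.098],vel=.1); arm.sleep(.3)
d=arm.capture("scene"); cv2.imwrite("pics/scene4.png",d["img"]); p=arm.sense()["tcp_pos"]; print(*st())
g=d["img"].astype(int); sat=g.max(2)-g.min(2)
for z in(.03,.02,.012,.007,.002):
    u=proj(d,p+[0,0,z-.0328])[0]; r=int(round(u[1])); c0=int(u[0])-8
    w=[proj(d,p+rot(LYAW)@[sx*.0025,sy*.006,z-.0328])[0][0] for sx in(-1,1) for sy in(-1,1)]
    print(z,u.round(1),r,"edges pred %.1f %.1f"%(min(w),max(w)),c0,g[r,c0:c0+18].sum(1)//3)
a=d["img"][185:235,285:350]
cv2.imwrite("pics/c4.png",cv2.resize(a,None,fx=10,fy=10,interpolation=cv2.INTER_CUBIC))
E
```

```text
t11.95 [ 0.4787 -0.2299  0.0984] F [-0.2  0.7 -0.6] M [-0.03 -0.03 -0.03] w0.088 q [-0.58  0.17  1.94  0.    1.03 -0.62]
0.03 [315.6 206. ] 206 edges pred 313.1 318.1 307 [ 37  37  36  27  21  27  50  81  99  98  86 108 118 117 119 126 127 138]
0.02 [315.8 209.3] 209 edges pred 313.3 318.2 307 [ 35  32  20  20  16  17  27  60  90  99 101 100  98  85  31  64 112 122]
0.012 [315.9 211.8] 212 edges pred 313.5 318.4 307 [ 29  20  14  14  22  48  77  93  98  99 104 102  74  71  47  23  15  17]
0.007 [316.  213.4] 213 edges pred 313.6 318.4 307 [ 30  23  17  40  74  92 115 114  96  98  92  87  98 108  93  71  46  17]
0.002 [316.1 215. ] 215 edges pred 313.7 318.5 308 [ 29  76 113 111 104  97  90  93  91  93 104  93  83 117 167 158 113  20]
```

View pics/c4.png

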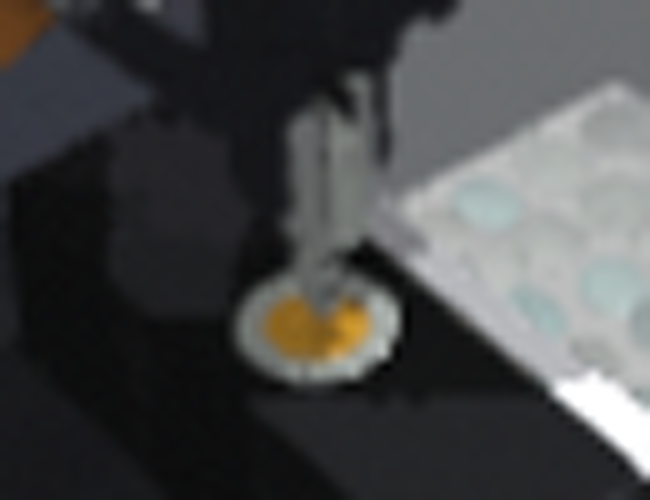

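The crop shows the tip at scene (316.8,215.5), about 1 px (2 mm) right of the ring centre at (316.2,217). I correct toward the ring and descend by feel.

```bash
cat >> h.py <<'E'
def descend(xy,z0,z1,step,fmax,f0,q=None,vel=.05):
    z=z0
    while z>z1+1e-6:
        z=max(z-step,z1); arm.move_l([*xy,z],q,vel=vel)
        s=arm.sense(); f=s["ft_force"]-f0
        print("%.4f tcp %s F %s M %s t%.1f"%(z,np.round(s["tcp_pos"],4),f.round(1),s["torque"].round(2),s["t"]))
        if np.abs(f).max()>fmax: return z
    return z
E
python3 - <<'E'
from h import *
xy=LOCK+[-.001,.0007]
arm.move_l([*xy,.096],vel=.05); arm.sleep(.2)
f0=np.mean([arm.sense()["ft_force"] for _ in range(3)],0); print(f0.round(2))
descend(xy,.096,.084,.0015,8,f0)
print(*st())
E
```

```text
[ 0.02  0.19 -0.82]
0.0945 tcp [ 0.4773 -0.2289  0.0943] F [-0.3 -0.2 -0.1] M [-0.01 -0.01  0.02] t12.7
0.0930 tcp [ 0.4773 -0.2289  0.0928] F [-0.1 -0.7  0.1] M [-0.07 -0.04 -0.01] t12.9
0.0915 tcp [ 0.4773 -0.2289  0.0913] F [ 0.5 -0.8  0.2] M [-0.04  0.03 -0.01] t13.2
0.0900 tcp [ 0.4773 -0.2289  0.0898] F [-0.7  0.4  0.3] M [ 0.01 -0.05  0.02] t13.4
0.0885 tcp [ 0.4773 -0.2289  0.0884] F [ 1.2 -1.2  0.5] M [ 0.01 -0.03 -0.03] t13.7
0.0870 tcp [ 0.4774 -0.229   0.0869] F [ 0.2 -0.6  0.1] M [ 0.03  0.02 -0.06] t13.9
0.0855 tcp [ 0.4774 -0.229   0.0854] F [ 0.8 -0.   0.5] M [-0.02 -0.08 -0.01] t14.2
0.0840 tcp [ 0.4774 -0.229   0.0839] F [ 1.  -0.9 -0.2] M [ 0.01 -0.05 -0.05] t14.4
t14.40 [ 0.4774 -0.229   0.0839] F [ 1.  -0.7 -1. ] M [ 0.01 -0.05 -0.05] w0.087 q [-0.58  0.19  1.94  0.    1.   -0.62]
```

```bash
python3 - <<'E'
from h import *
xy=LOCK+[-.001,.0007]
f0=np.array([.02,.19,-.82])
descend(xy,.084,.0665,.0015,28,f0)
print(*st())
E
```

```text
0.0825 tcp [ 0.4774 -0.229   0.0824] F [ 0.  -0.3  0.5] M [ 0.02 -0.04 -0.03] t14.7
0.0810 tcp [ 0.4774 -0.2289  0.0809] F [ 0.3 -0.2  0.6] M [-0.07 -0.06  0.01] t14.9
0.0795 tcp [ 0.4775 -0.2294  0.0796] F [-0.2 -1.   0.2] M [-0.26 -0.01  0.05] t15.2
0.0780 tcp [ 0.4778 -0.2297  0.0782] F [ 1.3 -2.8  0. ] M [-0.57 -0.1  -0.01] t15.4
0.0765 tcp [ 0.4781 -0.2297  0.077 ] F [ 1.2 -2.7  2.4] M [-0.63 -0.19 -0.03] t15.7
0.0750 tcp [ 0.4782 -0.2296  0.0752] F [ 3.2 -3.9  0.2] M [-0.86 -0.54 -0.  ] t15.9
0.0735 tcp [ 0.478  -0.2296  0.0735] F [ 2.5 -6.1  0.8] M [-0.93 -0.58  0.03] t16.1
0.0720 tcp [ 0.478  -0.2293  0.0724] F [ 2.3 -4.1  3.2] M [-0.76 -0.42 -0.03] t16.4
0.0705 tcp [ 0.4781 -0.229   0.0713] F [ 1.6 -2.8  6.5] M [-0.43 -0.34  0.02] t16.6
0.0690 tcp [ 0.4781 -0.2285  0.0695] F [ 3.1 -1.9  5. ] M [-0.25 -0.55  0.01] t16.9
0.0675 tcp [ 0.4777 -0.2285  0.0673] F [ 3.9 -2.6  2.4] M [-0.27 -0.8   0.06] t17.1
0.0665 tcp [ 0.4777 -0.2286  0.0669] F [2.4 0.3 6.5] M [-0.   -0.49 -0.02] t17.4
t17.40 [ 0.4777 -0.2286  0.0669] F [2.4 0.5 5.7] M [-0.   -0.49 -0.02] w0.087 q [-0.58  0.22  1.95  0.    0.97 -0.62]
```

```bash
python3 - <<'E'
from h import *
xy=LOCK+[-.001,.0009]
f0=np.array([.02,.19,-.82])
z=descend(xy,.0665,.0625,.001,25,f0)
arm.sleep(.3); print(*st())
d=arm.capture("scene"); cv2.imwrite("pics/scene5.png",d["img"])
cv2.imwrite("pics/c5.png",cv2.resize(d["img"][185:235,285:350],None,fx=10,fy=10,interpolation=cv2.INTER_CUBIC))
E
```

```text
0.0655 tcp [ 0.4778 -0.2285  0.0668] F [ 0.7  0.3 12. ] M [ 0.15 -0.18 -0.03] t17.6
0.0645 tcp [ 0.4778 -0.2286  0.0668] F [-0.4  1.1 16.9] M [ 0.27  0.25 -0.02] t17.9
0.0635 tcp [ 0.4779 -0.2286  0.0667] F [-2.7  2.9 22. ] M [ 0.52  0.55 -0.06] t18.1
0.0625 tcp [ 0.4779 -0.2287  0.0666] F [-4.7  3.3 27.1] M [ 0.7   0.9  -0.03] t18.4
t18.70 [ 0.4779 -0.2286  0.0666] F [-5.1  3.6 26.7] M [ 0.72  0.88 -0.01] w0.090 q [-0.58  0.22  1.95  0.    0.97 -0.62]
```

View pics/c5.png

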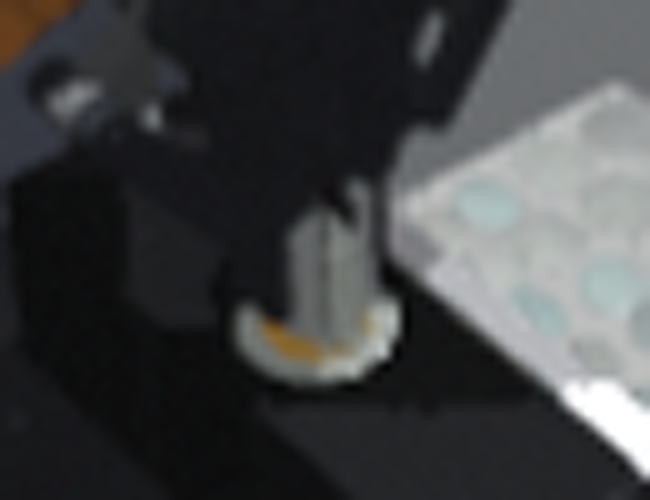

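The key hit a hard stop at TCP z 0.0667 (predicted home 0.0668) and its shoulder sits on the plug in the picture. It is home, so now I turn in steps with light down-push, watching forces.

```bash
cat >> h.py <<'E'
def yaw_now():
    w,x,y,z=arm.sense()["tcp_rot"]; return np.arctan2(y*y+w*w-x*x-z*z,2*(x*y-w*z))
E
python3 - <<'E'
from h import *
arm.grip(0,120)
xy=np.array([.4778,-.2287])
arm.move_l([*xy,.0650],vel=.03); print(*st())
for a in(.15,.3,.45,.6,.75,.9):
    arm.move_l([*xy,.0650],down(LYAW-a),vel=.05)
    s=arm.sense(); print(a,s["t"].__round__(2),s["tcp_pos"].round(4),"F",s["ft_force"].round(1),"M",s["torque"].round(2),"q6 %.2f"%s["joint_positions"][5])
    if np.abs(s["ft_force"]).max()>35: break
E
```

```text
t19.22 [ 0.4778 -0.2286  0.0668] F [-1.1  1.4 15.3] M [0.22 0.23 0.03] w0.087 q [-0.58  0.22  1.95 -0.    0.97 -0.62]
0.15 19.52 [ 0.478  -0.2285  0.0669] F [-0.9  1.1 14.8] M [0.25 0.14 0.01] q6 -0.47
0.3 19.82 [ 0.4782 -0.2285  0.0668] F [-1.   1.5 13.6] M [0.2  0.03 0.03] q6 -0.32
0.45 20.12 [ 0.4784 -0.2285  0.0669] F [-0.2  1.5 13.4] M [ 0.22 -0.09 -0.03] q6 -0.17
0.6 20.42 [ 0.4786 -0.2286  0.0669] F [ 0.4  1.1 13.4] M [ 0.21 -0.14  0.06] q6 -0.02
0.75 20.72 [ 0.4787 -0.2286  0.0669] F [ 1.1  0.5 12.2] M [ 0.18 -0.19  0.07] q6 0.13
0.9 21.02 [ 0.4789 -0.2288  0.0669] F [ 1.4  0.8 11.9] M [ 0.15 -0.31  0.07] q6 0.28
```

```bash
python3 - <<'E'
from h import *
for a in(1.05,1.2,1.35,1.5,1.6,1.66):
    xy=arm.sense()["tcp_pos"][:2]
    arm.move_l([*xy,.0650],down(LYAW-a),vel=.05)
    s=arm.sense(); print(a,s["t"].__round__(2),s["tcp_pos"].round(4),"F",s["ft_force"].round(1),"M",s["torque"].round(2),"q6 %.2f"%s["joint_positions"][5])
arm.sleep(.5); print(*st()); print("turn",LYAW-yaw_now())
d=arm.capture("scene"); cv2.imwrite("pics/scene6.png",d["img"])
cv2.imwrite("pics/c6.png",cv2.resize(d["img"][170:235,285:365],None,fx=9,fy=9,interpolation=cv2.INTER_CUBIC))
E
```

```text
1.05 21.32 [ 0.4792 -0.2288  0.0669] F [-1.5 -0.4 14. ] M [0.06 0.14 0.07] q6 0.43
1.2 21.62 [ 0.4793 -0.229   0.0669] F [-0.6 -0.4 13.8] M [0.03 0.05 0.02] q6 0.58
1.35 21.92 [ 0.4795 -0.2292  0.0668] F [-1.1 -0.5 13.4] M [-0.05  0.17  0.01] q6 0.73
1.5 22.22 [ 0.4796 -0.2294  0.0669] F [-0.6  0.4 13.3] M [-0.06  0.12  0.08] q6 0.88
1.6 22.47 [ 0.4797 -0.2296  0.0669] F [-0.4 -0.2 14.2] M [0.02 0.21 0.06] q6 0.98
1.66 22.72 [ 0.4797 -0.2296  0.0668] F [-1.3  0.4 12.9] M [0.06 0.24 0.11] q6 1.04
t23.22 [ 0.4797 -0.2296  0.0668] F [-0.7  0.3 13.8] M [0.03 0.19 0.04] w0.085 q [-0.58  0.23  1.94 -0.    0.97  1.04]
turn 1.65941630716718
```

View pics/c6.png

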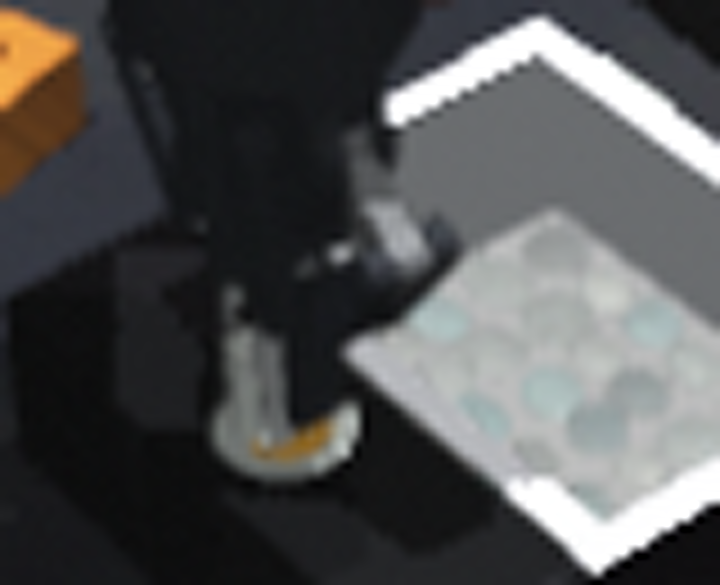

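```bash
python3 - <<'E'
from h import *
for a in(1.70,1.75,1.80):
    xy=arm.sense()["tcp_pos"][:2]
    arm.move_l([*xy,.0650],down(LYAW-a),vel=.05)
    m=[]
    for _ in range(6): arm.sleep(.05); m.append(arm.sense()["torque"][2])
    mz=np.mean(m); s=arm.sense(); print(a,"turn %.3f"%(LYAW-yaw_now()),s["tcp_pos"].round(4),"F",s["ft_force"].round(1),"Mz %.3f"%mz,"t%.1f"%s["t"])
    if mz>.2: break
d=arm.capture("scene")
b=(240,145,305,200); im=up(d,b);hsv=cv2.cvtColor(im,cv2.COLOR_BGR2HSV)
n,_,s,ct=cv2.connectedComponentsWithStats(((hsv[...,1]<70)&(hsv[...,2]>110)).astype(np.uint8))
print([(frpx(b,ct[i]).round(2),s[i,4]/64) for i in range(1,n) if s[i,4]>2500])
E
```

```text
1.7 turn 1.699 [ 0.4796 -0.2298  0.0669] F [-1.2 -0.5 14.5] Mz 0.053 t23.8
1.75 turn 1.749 [ 0.4796 -0.23    0.0668] F [-1.8 -0.9 15.1] Mz 0.039 t24.4
1.8 turn 1.799 [ 0.4796 -0.2301  0.0668] F [-1.1 -0.  13.7] Mz 0.190 t24.9
[(array([279.14, 168.88]), np.float64(91.40625))]
```

```bash
python3 - <<'E'
from h import *
print(*st()); arm.sign_off()
E
```

```text
t24.97 [ 0.4796 -0.2301  0.0668] F [-0.9 -0.4 14.1] M [0.06 0.26 0.15] w0.077 q [-0.58  0.23  1.94 -0.    0.97  1.18]
the job is handed in; nothing more can be done
```

The square-headed key is home in the lock and turned clockwise to the stop. The arm is still gripping and holding it there. I handed the job in at 25.0 s of the 48 s allowed; no verdict is reported.

- **Key and stand:** I took the key from the left slot of the larger orange stand.
- **Home before turning:** At about 27 N of push the key met a hard stop at a TCP height of 0.0667 m. I had predicted 0.0668 m for fully home. It stayed at that depth while I turned it.
- **Turn:** I turned the tool 1.80 rad. The resisting moment rose to about 0.19 N m between 1.75 and 1.80 rad, so I take the plug to be at its stop. I could not read the plug angle directly. At the end the arm was still pushing down with about 14 N and gripping at a setting of 120 N.
- **Round-headed key:** It is at the same place in the scene picture as at the start, (279.1, 168.9).
- **Stones and jar:** The arm never went near them, but I did not measure them again.

**Disagreement:** In the scene picture the held key appeared about 1 px (2 mm) right of where the arm's position put it. I shifted about 1.2 mm before inserting, and the key entered without resistance.

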